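# Press a loose end cap home with a quick clamp, then let the clamp off

## Task

The dowelled end cap of the small wooden serving board has worked loose. Squeeze the trigger of the quick clamp in which the board lies, as many times as it takes, until the jaw has pressed the cap fully home and bears firmly on it, but do not crush the wood by squeezing on against a tight joint. Then press the release tab, gently, and with it held down slide the jaw back so that it ends a good 2 cm clear of the cap; work only the clamp, leave the board in its place and the things around alone.

Things in the scene. Friction and masses are not known exactly. Their poses are not given: they have to be found in the camera images.
- clamp_base: Fixed plywood base, 160 x 415 x 9 mm, carrying a black quick clamp that lies on its side. Origin: worktop level, under the bar's centre line. y axis: along the steel bar (18 mm wide, at z = 20 to 27 mm) towards the fixed jaw; x axis: across the bar towards jaws and board; handle and trigger are on the -x side. All x, y, z below are in this frame. Base edge on the handle side: x = -18 mm.
- fixed_pad (a point): Middle of the fixed jaw's rubber pad face (30 x 20 mm), which looks to -y; x = 71, y = 165 mm, 21 mm above the worktop.
- head (a joint): Position q of the sliding clamp head along the bar, m, 0 (fully back) to 0.085 (towards the fixed jaw). Moving pad's face at y = q - 105 mm, handle's rear face and tab's centre at y = q - 167 mm. The head's block (x = -18 to 14 mm, 60 mm long, top at z = 42 mm) slides forward under 3 to 8 N; a ratchet of 4 mm pitch keeps it from going back until the tab is pressed.
- handle_rear (a point): Point on the rear (-y) face of the pistol handle where a finger should bear: x = -70 mm, 27 mm above the worktop. The handle is a bar 20 mm thick in y, 24 mm high (z = 15 to 39 mm), running out from the head to x = -108 mm, over the bare worktop; it moves with the head.
- trigger_front (a point): Point on the front (+y) face of the trigger, across from handle_rear (x = -70 mm, z = 27 mm): 54 mm in front of it with the trigger out, about 36 mm when fully squeezed. The trigger is a dark steel bar 10 mm thick, 18 mm high (z = 18 to 36 mm), pivot at x = -14 mm, free end at x = -94 mm.
- trigger (a joint): Angle of the trigger, rad, 0 (sprung out) to 0.32 (squeezed). Pinched against the handle at x = -70 mm it takes 4 N (out) to 7 N (in) plus half the jaw force. A full squeeze (18 mm of closing) drives the head about 9 mm forward, so the middle of the pinch stays put in space; let out, the head settles back on the last whole tooth, net gain mostly 8 mm a squeeze.
- pad: Rubber pad of the moving jaw, 30 mm wide, 20 mm high. Origin: middle of its face, which looks to +y; x = 71 mm, 21 mm above the worktop. It is springy: about 12 N per mm of further head travel once it bears on something solid. Firm is 20 to 30 N; above 40 N it dents the wood.
- tab: Release tab on the head's rear top: dark steel thumb plate, 30 (x) by 34 mm (y), with a lip across its rear (-y) end, 8 mm above the plate, front face 17 mm behind the centre. Origin: under the plate's centre, x = -2 mm, 47 mm above the worktop; plate top 4 mm higher. Held down, the head can be dragged back by it; let go, it springs up.
- tab_top (a point): Middle of the tab's upper face, 51 mm above the worktop when up. It sinks straight down 6 mm against a spring: 2 N at first, ratchet off from about 3.5 mm (6 N, a few N more to start while the jaw is loaded), fully down at about 8 N (hard stop; more than 30 N bends it). With the ratchet off the head slides back under about 3 N.
- board: Small wooden serving board, 110 (x) by 180 (y) by 20 mm, loose on the plywood base between the jaws. Origin: under its centre, 9 mm above the worktop; y towards the fixed jaw. At the start it lies a few mm short of the fixed jaw and slides up to it under 2 to 4 N.
- endcap (a joint): Gap between the end cap (110 x 28 x 20 mm, on three dowels in the board's -y end) and the board, m: 0 = fully home. Tight dowels: about 9 N moves the cap, and it stays where it is left.
- cap_face (a point): Middle of the end cap's outer (-y) face, on which the moving pad presses; 19 mm above the worktop.
- honey_jar: Honey jar, 63 mm wide, 94 mm high, standing at the front of the worktop (bystander). Origin: centre of its underside.
- spice_jar: Slim glass spice jar with a black lid, 45 mm wide, 105 mm high, in front of the sink (bystander). Origin: centre of its underside.
- masking_tape: Roll of masking tape lying flat, 98 mm wide, 25 mm high (bystander). Origin: centre of its underside.

How it is judged:
By the outcome, as a careful person would: the job done as asked, in the order asked, and still so for the second after the job is handed in, with the robot touching nothing.
It also fails if it takes over 64 s, if anything falls off the work surface, if the arm or the gripper's body presses on something with over 40 N, if the wrist force passes 120 N, or if a joint passes its speed limit or range.

## Robot

A 6-joint arm with a two-finger parallel gripper is mounted at the origin on a cart in front of the work surface, level with it; the furniture and walls round the work are solid. World frame = base frame: x ahead of the robot, y to its left, z up, the work surface at z = 0. Lengths are in m, angles in rad, forces in N, time in s.
With the tool pointing down it reaches from about 0.3 to 0.875 m from the base axis. Payload 6.4 kg.
Tool frame: the origin (TCP) lies at the very end of the fingers, on their centre line; the grasp point (between the pads) lies 19 mm behind it; z points along the fingers, y is the line along which they close (so a half turn about z gives the same grasp; the last joint's range is limited). The gripper opens to 85 mm and grips with 20 to 120 N. Pads are 22 mm wide; open, the fingers measure 114 mm over their backs; the gripper's body (76 mm by 85 mm) begins 54 mm behind the grasp point. The pads swing forward as they close: fully open they stand 13 mm farther back than shut.
Start: joints at [1.103, 0.181, 1.607, -0, 1.354, -0.206], TCP at [0.149, 0.555, 0.231] pointing down, gripper open.
Joint ranges: [-2.99, 2.99], [-0.89, 2.07], [0.3, 2.58], [-1.14, 4.28], [0, 2.63], [-3.12, 3.12]. Speed limits (rad/s): [2.57, 2.57, 3.01, 3.14, 3.14, 3.14].

## Interface

Orientations are given as a unit quaternion [w, x, y, z].
In Python, from bench import ctrl gives the robot as it stands.
- The arm moves only by the tool jog_arm, never from a script. Its argument "series" is a list that holds one entry, the list of rows, each a list of 7 numbers: the shift along the tool's x, y, z in mm, then the turn, a rotation vector about the tool's x, y, z in rad, then the finger opening in mm, from 0 to 85.4. In form: [[[tx, ty, tz, rx, ry, rz, gripper], ...]]. A call has exactly 10 rows; each row shifts and turns the commanded pose from where the row before left it, along the tool's axes as they then stand; what a row does not reach is not made up. A row lasts 1/10 s, in which the tool goes at most 50 mm and 8.59 degrees, less where a joint would pass 70% of its speed; a pose out of reach is approached as far as the arm can. A call with a gripper value outside its range is refused whole. The fingers move at their own pace and stop on an object; the grip force is fixed at half the most. Time passes only in rows, so rows that do not move let the fingers close, or fill a call up. It gives the time, the measured TCP pose, the force, the opening and the grip force at its end, in the units of the state.
- ctrl.get_obs(): the state, without advancing time (a new reading comes with each control period).
- ctrl.camera(name): name is "side" or "top"; returns a dict with "frame" (384x512x3 uint8, blue, green, red), "z_map" (384x512 float32, m along the optical axis (not along the pixel's ray), 0 where there is no reading), "fx", "fy", "cx", "cy" (pixels), "k1" (the pictures are not rectified: a ray, as slopes to the right and down, at radius r is drawn at 1 + k1 r^2 times it, then the intrinsics apply), "xyz" and "rotation" of the camera in the world. Camera axes: x right, y down, z forward; pixel columns grow to the right and rows downward; lengths in m; the calibration is good to about 2 mm. A picture is of the moment at which its call begins.
- ctrl.hand_in(): hands the job in; it is judged then, once.
The state is a dict: "time_s": time; "q": joint angles; "dq": joint speeds; "joint_efforts": joint torques, N m; "eef_pos": TCP position; "eef_rot": TCP orientation; "wrist_force": force on the tool from outside, world axes, zero at the start; "torque": the same for the moment, N m; "opening": opening from 0.0 (shut) to 1.0 (fully open); "grasp_force": force on a finger pad.
Only numpy, scipy, OpenCV 4.12 (cv2) and the standard library are available. Lean on these libraries where they do the work, as an engineer would, in place of code of your own. Each camera call takes 0.05 s, during which the arm holds its last target. There are 200 camera calls.

## Working session

There is one attempt and no reset: what is moved stays moved. The work goes in short steps, Python scripts to look and compute and a tool call to move; the robot and the scene stay as the last step left them, time stands still between calls to the robot, and variables do not carry over. Pictures are saved under pics/ and viewed, at most 10 in all, crops included, and the job is handed in when it is done.

Besides the shell and the picture viewer there is one more tool, called after "Call:" in YAML: its name, and indented under it one key for each argument. jog_arm: Moves the arm, as the interface text tells. Its arguments: {"type":"object","properties":{"series":{"type":"array"}},"required":["series"]}

```bash
mkdir -p pics; ls
cat > h.py <<'E'
import numpy as np, cv2
from bench import ctrl
def grab(n):
    c=ctrl.camera(n); return c
def K(c): return np.array([[c['fx'],0,c['cx']],[0,c['fy'],c['cy']],[0,0,1.]]), np.array([c['k1'],0,0,0,0.])
def rays(c,px):
    k,d=K(c); p=cv2.undistortPoints(np.array(px,float).reshape(-1,1,2),k,d).reshape(-1,2)
    return np.c_[p,np.ones(len(p))]
def R(c):
    r=np.array(c['rotation'],float)
    if r.shape==(3,3): return r
    from scipy.spatial.transform import Rotation as Ro
    return Ro.from_quat(np.r_[r[1:],r[0]]).as_matrix()
def plane(c,px,z):
    d=rays(c,px)@R(c).T; o=np.array(c['xyz']); return o+d*((z-o[2])/d[:,2])[:,None]
def cloud(c):
    h,w=c['z_map'].shape; u,v=np.meshgrid(np.arange(w),np.arange(h))
    r=rays(c,np.stack([u,v],-1).reshape(-1,2))*c['z_map'].reshape(-1,1)
    return (r@R(c).T+np.array(c['xyz'])).reshape(h,w,3)
E
python3 - <<'E'
from h import *
for n in('side','top'):
    c=grab(n); cv2.imwrite(f'pics/{n}0.png',c['frame']); print(n,c['xyz'],np.round(c['rotation'],3),c['fx'],c['k1'])
    np.savez(f'{n}0.npz',**c)
print(ctrl.get_obs())
E
```

```text
pics
side [ 0.56160307 -1.02294393  0.77614186] [-0.451  0.892  0.029 -0.004] 477.93583755753866 0.019987524829874915
top [ 0.22182424 -0.09058466  1.37391556] [ 0.071 -0.673  0.732 -0.076] 412.7919202856674 0.03101750953811944
{'time_s': 0.1, 'q': array([ 1.10263769e+00,  1.81509135e-01,  1.60789342e+00, -1.02847567e-05,
        1.35377373e+00, -2.06325831e-01]), 'dq': array([-0.00163698,  0.00069575, -0.00147748, -0.00071297,  0.00152806,
        0.00012981]), 'joint_efforts': array([ 3.51090803e-04, -4.45880949e+01, -3.52239025e+01, -3.03931929e-04,
        4.10790439e-03, -2.04302452e-06]), 'eef_pos': array([0.1486166 , 0.55496019, 0.23045745]), 'eef_rot': array([-2.57262246e-04,  1.30541616e-01,  9.91442514e-01, -7.48873584e-04]), 'wrist_force': array([-0.5938932 ,  0.01177858,  0.69502218]), 'torque': array([-0.02229644,  0.01013239,  0.00019496]), 'grasp_force': 0.0, 'opening': 1.0033789101232657}
```

View pics/top0.png

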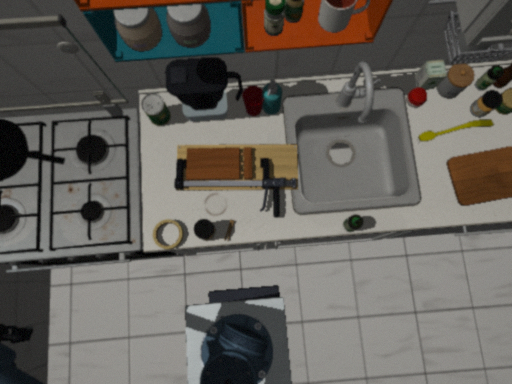

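View pics/side0.png

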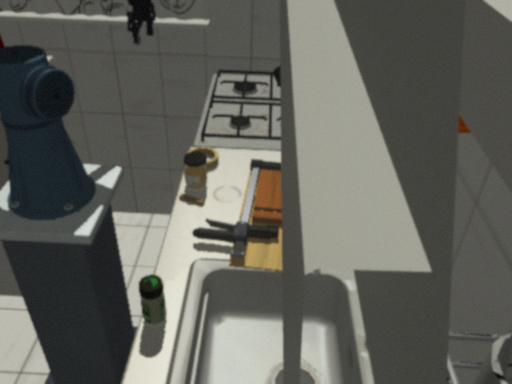

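Top view: clamp bar from (178,183) to (297,183); the head is near (272,183), with the handle at (277,205), trigger at (266,200) and fixed jaw at (180,172). Side view: handle about (215,233), trigger about (220,224), both left of the pillar. Next I'll zoom in.

Run:
```python
from h import *
a=dict(np.load('top0.npz'));b=dict(np.load('side0.npz'))
A=cv2.resize(a['frame'][130:230,165:305],None,fx=5.6,fy=5.6,interpolation=cv2.INTER_CUBIC)
cv2.imwrite('pics/topc.png',np.clip(A*1.5,0,255).astype(np.uint8))
B=cv2.resize(b['frame'][145:275,180:290],None,fx=4.6,fy=4.6,interpolation=cv2.INTER_CUBIC)
cv2.imwrite('pics/sidec.png',np.clip(B*1.3,0,255).astype(np.uint8))
P=cloud(a)
# base plywood by colour + height; print some
for uv in [(277,205),(266,200),(272,183),(265,165),(180,175),(200,160),(285,155),(285,170),(216,204),(205,228)]:
    print(uv,np.round(P[uv[1],uv[0]],3),a['frame'][uv[1],uv[0]])
Q=cloud(b)
for uv in [(215,233),(220,224),(240,232),(265,232),(257,253)]:
    print('s',uv,np.round(Q[uv[1],uv[0]],3),b['frame'][uv[1],uv[0]])
```

```text
(277, 205) [ 0.443 -0.165  0.039] [19 15 12]
(266, 200) [ 0.463 -0.131  0.033] [84 87 90]
(272, 183) [ 0.517 -0.155  0.043] [59 55 54]
(265, 165) [ 0.583 -0.138  0.032] [15 15 14]
(180, 175) [0.572 0.148 0.031] [17 14 14]
(200, 160) [0.619 0.079 0.029] [22 51 88]
(285, 155) [ 0.617 -0.21   0.013] [ 69 112 134]
(285, 170) [ 0.566 -0.205  0.007] [ 73 116 137]
(216, 204) [ 0.47   0.037 -0.001] [150 159 161]
(205, 228) [0.38  0.067 0.093] [18 20 19]
s (215, 233) [ 0.46  -0.173  0.04 ] [43 47 49]
s (220, 224) [ 0.468 -0.134  0.035] [54 54 55]
s (240, 232) [ 0.519 -0.179  0.052] [62 60 62]
s (265, 232) [ 0.578 -0.149  0.03 ] [24 27 33]
s (257, 253) [ 0.561 -0.202  0.01 ] [ 87 149 177]
```

View pics/topc.png

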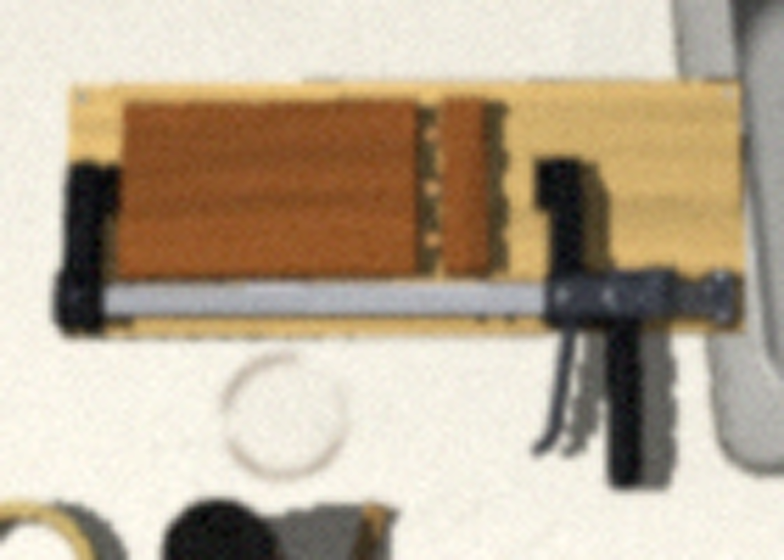

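View pics/sidec.png

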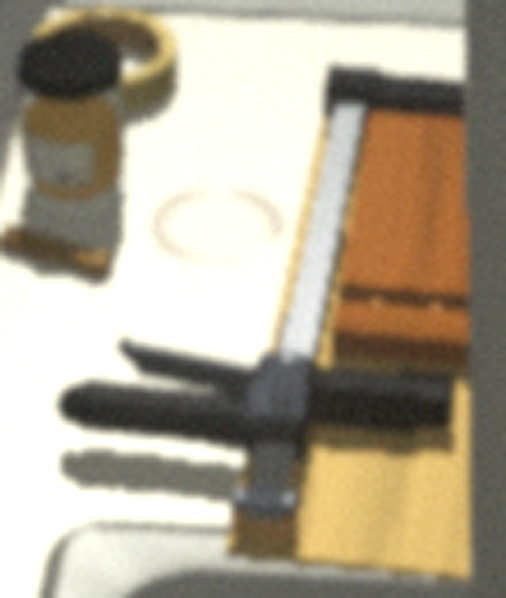

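Crop: handle spans x 607–642, y 320–488; trigger tip at (545,445); tab plate 675–735 at y 295, lip about (722,295); moving pad's left edge at 537; loose cap 442–490 with dowels showing. Side view agrees. Now I'll fit the frame.

```bash
cat > fit.py <<'E'
from h import *
a=dict(np.load('top0.npz'))
f=a['frame'].astype(int);b,g,r=f[...,0],f[...,1],f[...,2]
P=cloud(a)
# plywood + board mask -> base outline
hsv=cv2.cvtColor(a['frame'],cv2.COLOR_BGR2HSV)
m=((hsv[...,1]>90)&(hsv[...,0]<28)).astype(np.uint8)*255
roi=np.zeros_like(m);roi[140:195,170:302]=1;m*=roi
cs=max(cv2.findContours(m,0,2)[0],key=cv2.contourArea).reshape(-1,2)
W=plane(a,cs,0.009)[:,:2]
rect=cv2.minAreaRect((W*1000).astype(np.float32)); print('base rect mm',rect)
# far (+x) edge line from contour: top pixel per column
cols=range(183,294); top=[(u,np.where(m[:,u])[0].min()-.5) for u in cols]
T=plane(a,top,0.009)
l=cv2.fitLine(T[:,:2].astype(np.float32),cv2.DIST_HUBER,0,.01,.01).ravel(); d=l[:2]*np.sign(l[1]); print('far edge dir',d,'yaw',np.degrees(np.arctan2(-d[0],d[1])),'pt',l[2:])
bot=[(u,np.where(m[:,u])[0].max()+.5) for u in range(186,258)]
T=plane(a,bot,0.009);l2=cv2.fitLine(T[:,:2].astype(np.float32),cv2.DIST_HUBER,0,.01,.01).ravel();d2=l2[:2]*np.sign(l2[1]);print('near edge',d2,l2[2:], 'width',abs(np.cross(d,l2[2:]-l[2:])))
yx=d; xx=np.array([d[1],-d[0]])
o=l2[2:]+xx*.018; 
# bar: bright grayish via sat
def toc(p): return np.c_[(p[:,:2]-o)@xx,(p[:,:2]-o)@yx,p[:,2]]*1000
# vertical profiles (crop px) -> clamp coords
pts={'handleL':(607,.039),'handleR':(642,.039)}
c=lambda x,y:(165+(x+.5)/5.6-.5,130+(y+.5)/5.6-.5)
for n,x,y,z in [('handle front',608,410,.039),('handle rear',641,410,.039),('handle end',625,488,.039),('trig tip',545,452,.036),('trig front70',552,405,.036),('trig rear70',568,400,.036),('lip',722,295,.055),('lip rear',735,295,.055),('pad',536,185,.031),('fixedpad',121,185,.031),('cap out',490,180,.029),('cap in',443,180,.029),('board -y',418,180,.029),('board +y',122,240,.029),('base +y',69,90,.009),('base -y',741,90,.009),('bar near',300,320,.027),('bar far',300,284,.027)]:
    print(n,np.round(toc(plane(a,[c(x,y)],z))[0],1),np.round(plane(a,[c(x,y)],z)[0],4))
print('o',o,'check depth heights')
def zz(C,n,uv): print(n,np.round(C[uv[1]-1:uv[1]+2,uv[0]-1:uv[0]+2,2].mean()*1000,1))
# depth-based points
Q=cloud(dict(np.load('side0.npz')))
for nm,C in (('top',P),('side',Q)):
    k=toc(C.reshape(-1,3)); 
    s=k[(k[:,0]>-104)&(k[:,0]<-25)&(k[:,2]>32)&(k[:,2]<60)&(k[:,1]>-200)&(k[:,1]<-60)]
    for lo in range(-105,-25,10):
        t=s[(s[:,0]>lo)&(s[:,0]<lo+10)]
        if len(t): print(nm,lo,len(t),'y',np.round(np.percentile(t[:,1],[2,50,98]),0),'z',np.round(np.median(t[:,2]),1))
    s=k[(k[:,0]>-15)&(k[:,0]<12)&(k[:,2]>30)&(k[:,2]<75)&(k[:,1]>-230)&(k[:,1]<-60)]
    for lo in range(-230,-60,10):
        t=s[(s[:,1]>lo)&(s[:,1]<lo+10)]
        if len(t): print(nm,'headrow y',lo,len(t),'z',np.round(np.median(t[:,2]),1))
E
python3 fit.py
```

```text
base rect mm ((609.8468627929688, -44.18878173828125), (412.068359375, 124.22196197509766), 85.24014282226562)
far edge dir [0.08275899 0.9965696 ] yaw -4.74717 pt [ 0.66860574 -0.06543766]
near edge [0.06410261 0.99794334] [0.51839554 0.02798542] width 0.15742652
handle front [ -70.3 -186.3   39. ] [ 0.4509 -0.1533  0.039 ]
handle rear [ -70.3 -205.6   39. ] [ 0.4493 -0.1726  0.039 ]
handle end [-116.3 -195.9   39. ] [ 0.4042 -0.1591  0.039 ]
trig tip [ -94.7 -149.4   36. ] [ 0.4296 -0.1145  0.036 ]
trig front70 [ -66.8 -153.5   36. ] [ 0.4571 -0.121   0.036 ]
trig rear70 [ -63.8 -162.9   36. ] [ 0.4593 -0.1306  0.036 ]
lip [  -4.8 -252.9   55. ] [ 0.5106 -0.2251  0.055 ]
lip rear [  -4.8 -260.5   55. ] [ 0.5099 -0.2327  0.055 ]
pad [  68.5 -144.2   31. ] [ 0.5926 -0.1229  0.031 ]
fixedpad [ 68.5 105.3  31. ] [0.6133 0.1257 0.031 ]
cap out [  72.2 -116.5   29. ] [ 0.5986 -0.0955  0.029 ]
cap in [ 72.2 -88.1  29. ] [ 0.601  -0.0673  0.029 ]
board -y [ 72.2 -73.1  29. ] [ 0.6022 -0.0523  0.029 ]
board +y [ 34.9 103.8  29. ] [0.5797 0.1271 0.029 ]
base +y [135.2 143.5   9. ] [0.6829 0.
[... 1372 characters left out ...]
38 z 51.3
side headrow y -200 32 z 51.2
side headrow y -190 6 z 50.5
side headrow y -180 20 z 41.5
side headrow y -170 31 z 41.8
side headrow y -160 19 z 42.0
side headrow y -140 4 z 30.4
side headrow y -130 2 z 30.5
side headrow y -120 4 z 30.9
side headrow y -110 1 z 31.2
side headrow y -100 1 z 30.3
side headrow y -90 2 z 30.3
side headrow y -70 4 z 30.2fit.py:17: DeprecationWarning: Arrays of 2-dimensional vectors are deprecated. Use arrays of 3-dimensional vectors instead. (deprecated in NumPy 2.0)
  T=plane(a,bot,0.009);l2=cv2.fitLine(T[:,:2].astype(np.float32),cv2.DIST_HUBER,0,.01,.01).ravel();d2=l2[:2]*np.sign(l2[1]);print('near edge',d2,l2[2:], 'width',abs(np.cross(d,l2[2:]-l[2:])))
```

Call:
jog_arm:
  series:
    - [[0,0,0,0,0,-0.09,85],[0,0,0,0,0,-0.09,85],[-20,-37,0,0,0,0,85],[-20,-37,0,0,0,0,85],[-20,-37,0,0,0,0,85],[-20,-37,0,0,0,0,85],[-20,-37,0,0,0,0,85],[-20,-37,0,0,0,0,85],[-20,-37,0,0,0,0,85],[-20,-37,0,0,0,0,85]]

```text
time_s: 1.1
eef_pos: [0.2841, 0.2458, 0.2311]
eef_rot: [0.0, 0.041, 0.999, -0.0]
wrist_force: [0.3, 1.0, -0.4]
opening: 0.993
grasp_force: 0.0
```

Call:
jog_arm:
  series:
    - [[-20,-37,0,0,0,0,85],[-20,-37,0,0,0,0,85],[-20,-37,0,0,0,0,85],[-20,-37,0,0,0,0,85],[-20,-37,0,0,0,0,85],[-20,-37,0,0,0,0,85],[-20,-37,10,0,0,0,85],[-20,-37,30,0,0,0,85],[-20,-37,30,0,0,0,85],[0,0,20,0,0,0,85]]

```text
time_s: 2.1
eef_pos: [0.436, -0.1006, 0.1415]
eef_rot: [-0.0, 0.043, 0.999, -0.0]
wrist_force: [-0.8, 0.3, 0.2]
opening: 0.998
grasp_force: 0.0
```

Call:
jog_arm:
  series:
    - [[-8,-21,0,0,0,0,85],[-8,-21,0,0,0,0,85],[0,0,20,0,0,0,85],[0,0,25,0,0,0,85],[0,0,25,0,0,0,85],[0,0,25,0,0,0,85],[0,0,20,0,0,0,85],[0,0,15,0,0,0,85],[0,0,4,0,0,0,85],[0,0,0,0,0,0,80]]

```text
time_s: 3.1
eef_pos: [0.4471, -0.1396, 0.0086]
eef_rot: [-0.001, 0.041, 0.999, 0.0]
wrist_force: [0.2, -0.5, 0.6]
opening: 0.938
grasp_force: 0.0
```

```bash
cat > look.py <<'E'
import sys
from h import *
t=sys.argv[1]
a=grab('top');b=grab('side');np.savez(f'top{t}.npz',**a);np.savez(f'side{t}.npz',**b)
A=cv2.resize(a['frame'][130:230,200:305],None,fx=4,fy=4,interpolation=2)
B=cv2.resize(b['frame'][175:275,190:290],None,fx=4,fy=4,interpolation=2)
cv2.imwrite(f'pics/l{t}.png',np.clip(np.hstack([A,B[:400]])*1.4,0,255).astype(np.uint8)[:, :800])
o=ctrl.get_obs();print(o['eef_pos'],o['opening'],o['wrist_force'],o['grasp_force'])
E
python3 look.py 1
```

```text
[ 0.44815886 -0.14020301  0.00983542] 0.9408297266618841 [-0.31290838  0.79284047 -0.23433572] 0.0
```

View pics/l1.png

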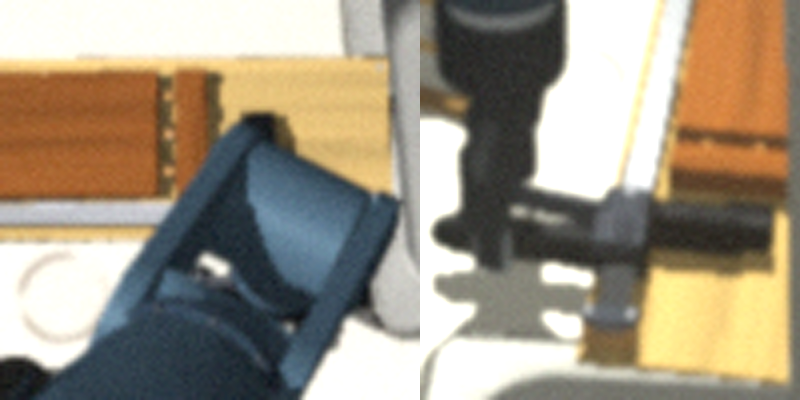

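The fingers straddle handle and trigger: the rear finger is at (490,240) in the right half, behind the handle, and nothing is touched. I'll start the first squeeze slowly.

Call:
jog_arm:
  series:
    - [[0,0,2,0,0,0,72],[0,0,0,0,0,0,68],[0,0,0,0,0,0,65],[0,0,0,0,0,0,63],[0,0,0,0,0,0,61],[0,0,0,0,0,0,59],[0,0,0,0,0,0,57],[0,0,0,0,0,0,56],[0,0,0,0,0,0,55],[0,0,0,0,0,0,55]]

```text
time_s: 4.2
eef_pos: [0.4485, -0.1405, 0.008]
eef_rot: [0.001, 0.041, 0.999, -0.0]
wrist_force: [-1.2, -1.0, 5.7]
opening: 0.644
grasp_force: 5.0
```

Call:
jog_arm:
  series:
    - [[0,0,0,0,0,0,53],[0,0,0,0,0,0,51],[0,0,0,0,0,0,49],[0,0,0,0,0,0,47],[0,0,0,0,0,0,45],[0,0,0,0,0,0,43],[0,0,0,0,0,0,41],[0,0,0,0,0,0,39],[0,0,0,0,0,0,37],[0,0,0,0,0,0,36]]

```text
time_s: 5.2
eef_pos: [0.4486, -0.1406, 0.0087]
eef_rot: [0.001, 0.041, 0.999, -0.001]
wrist_force: [-3.8, -0.0, 14.9]
opening: 0.427
grasp_force: 23.7
```

Call:
jog_arm:
  series:
    - [[0,0,0,0,0,0,42],[0,0,0,0,0,0,48],[0,0,0,0,0,0,54],[0,0,0,0,0,0,60],[0,0,0,0,0,0,66],[0,0,0,0,0,0,72],[0,4,0,0,0,0,72],[0,4,0,0,0,0,72],[0,0,0,0,0,0,72],[0,0,0,0,0,0,72]]

```text
time_s: 6.2
eef_pos: [0.4485, -0.132, 0.0074]
eef_rot: [0.0, 0.041, 0.999, -0.0]
wrist_force: [0.3, -1.2, -0.4]
opening: 0.838
grasp_force: 0.0
```

```bash
cat > meas.py <<'E'
import sys
from h import *
# clamp frame
d=np.array([.0815,.9967]);xx=np.array([d[1],-d[0]]);o=np.array([.5287,-.0333])
def toc(C): p=C.reshape(-1,3); return np.c_[(p[:,:2]-o)@xx,(p[:,:2]-o)@d,p[:,2]]*1000
def run(t):
  for n in ('top','side'):
    c=dict(np.load(f'{n}{t}.npz'));k=toc(cloud(c));col=c['frame'].reshape(-1,3).astype(int)
    br=(col[:,2]>1.6*col[:,0])
    def rng(m,lab,ax=1):
        s=k[m]; 
        if len(s)>5: print(t,n,lab,len(s),np.round(np.percentile(s[:,ax],[1,50,99]),1))
    z=k[:,2];x=k[:,0];y=k[:,1]
    rng((x>60)&(x<83)&(y>-130)&(y<0)&(z>24)&(z<36)&~br,'pad arm y')
    rng((x>-12)&(x<8)&(y>-200)&(y<-40)&(z>38)&(z<47),'head block y')
    rng((x>-12)&(x<8)&(y>-200)&(y<-40)&(z>47)&(z<65),'tab y')
    rng((x>-105)&(x<-92)&(y>-180)&(y<-40)&(z>35)&(z<45),'handle y')
    rng((x>60)&(x<83)&(y>-100)&(y<120)&(z>25)&(z<36)&br,'board+cap y')
    s=k[(x>75)&(x<110)&(y>-80)&(y<30)&(z>5)&(z<36)]
    h,e=np.histogram(s[:,1],np.arange(-80,30,2)); zz=[np.round(np.median(s[(s[:,1]>=a)&(s[:,1]<a+2),2])) if q else -1 for a,q in zip(e,h)]
    if len(s)>200: print('  z prof',[(int(a),float(v)) for a,v in zip(e,zz)][4:30])
for t in sys.argv[1:]: run(t)
E
python3 look.py 2; python3 meas.py 0 2
```

```text
[ 0.44849783 -0.13211156  0.0073412 ] 0.8421917454162995 [ 0.77756999 -0.06432242 -0.1687037 ] 0.0
0 top pad arm y 38 [-108.7  -96.5  -86.4]
0 top head block y 64 [-162.  -109.4  -89.5]
0 top tab y 68 [-164.7 -145.4 -127.8]
0 top handle y 13 [-141.7 -134.9 -128.4]
0 top board+cap y 291 [-83.   38.4 119.2]
  z prof [(-72, -1.0), (-70, 7.0), (-68, -1.0), (-66, 8.0), (-64, 9.0), (-62, -1.0), (-60, 9.0), (-58, -1.0), (-56, 10.0), (-54, 28.0), (-52, -1.0), (-50, 31.0), (-48, -1.0), (-46, 30.0), (-44, 30.0), (-42, -1.0), (-40, 29.0), (-38, -1.0), (-36, 28.0), (-34, 29.0), (-32, -1.0), (-30, 28.0), (-28, -1.0), (-26, 12.0), (-24, -1.0), (-22, 9.0)]
0 side pad arm y 80 [-115.2 -106.8  -83.8]
0 side head block y 50 [-139.4 -105.6  -93.7]
0 side tab y 100 [-168.1 -150.4 -126.8]
0 side handle y 27 [-145.9 -136.9 -126. ]
0 side board+cap y 331 [-58.6  22.5 119.1]
2 top pad arm y 25 [-99.8 -89.8 -57.6]
2 top board+cap y 284 [-52.6  38.7 119. ]
  z prof [(-72, -1.0), (-70, 10.0), (-68, -1.0), (-66, 9.0), (-64, 8.0), (-62, -1.0), (-60, 7.0), (-58, -1.0), (-56, 9.0), (-54, 29.0), (-52, -1.0), (-50, 29.0), (-48, -1.0), (-46, 28.0), (-44, 27.0), (-42, -1.0), (-40, 28.0), (-38, -1.0), (-36, 31.0), (-34, 26.0), (-32, -1.0), (-30, 29.0), (-28, -1.0), (-26, 11.0), (-24, -1.0), (-22, 10.0)]
2 side pad arm y 69 [-103.2  -95.3  -73.2]
2 side head block y 48 [-105.2  -93.8  -82. ]
2 side tab y 95 [-156.4 -136.9 -115.7]
2 side handle y 19 [-133.6 -129.1 -116.7]
2 side board+cap y 328 [-68.6  22.  115.4]
```

The first squeeze gained 12 mm because the tool sat about 3 mm ahead of the middle; it is centred now. On to squeeze 2.

Call:
jog_arm:
  series:
    - [[0,0,0,0,0,0,66],[0,0,0,0,0,0,62],[0,0,0,0,0,0,58],[0,0,0,0,0,0,55],[0,0,0,0,0,0,52],[0,0,0,0,0,0,49],[0,0,0,0,0,0,46],[0,0,0,0,0,0,43],[0,0,0,0,0,0,40],[0,0,0,0,0,0,37]]

```text
time_s: 7.3
eef_pos: [0.4488, -0.1327, 0.0083]
eef_rot: [0.0, 0.041, 0.999, -0.001]
wrist_force: [-5.2, -0.1, 12.7]
opening: 0.438
grasp_force: 10.3
```

Call:
jog_arm:
  series:
    - [[0,0,0,0,0,0,37],[0,0,0,0,0,0,42],[0,0,0,0,0,0,48],[0,0,0,0,0,0,54],[0,0,0,0,0,0,60],[0,0,0,0,0,0,66],[0,0,0,0,0,0,70],[0,4,0,0,0,0,70],[0,4,0,0,0,0,70],[0,0,0,0,0,0,70]]

```text
time_s: 8.3
eef_pos: [0.4492, -0.1238, 0.0074]
eef_rot: [0.0, 0.041, 0.999, -0.0]
wrist_force: [1.2, -0.2, 0.1]
opening: 0.817
grasp_force: 0.0
```

```bash
python3 look.py 3; python3 meas.py 3|grep -v prof
```

```text
[ 0.449235   -0.12411078  0.00743624] 0.8209660797019513 [ 0.47690387 -0.33745131  0.24950549] 0.0
3 top pad arm y 27 [-89.8 -79.7 -53.8]
3 top board+cap y 279 [-50.   42.  119.5]
3 side pad arm y 76 [-94.2 -87.7 -66.8]
3 side head block y 49 [-97.7 -84.3 -73.4]
3 side tab y 94 [-147.9 -129.5 -108.4]
3 side handle y 19 [-124.6 -119.6 -107.7]
3 side board+cap y 329 [-64.2  23.9 116.6]
```

Call:
jog_arm:
  series:
    - [[0,0,0,0,0,0,64],[0,0,0,0,0,0,60],[0,0,0,0,0,0,57],[0,0,0,0,0,0,54],[0,0,0,0,0,0,51],[0,0,0,0,0,0,48],[0,0,0,0,0,0,45],[0,0,0,0,0,0,42],[0,0,0,0,0,0,39],[0,0,0,0,0,0,37]]

```text
time_s: 9.4
eef_pos: [0.4494, -0.1247, 0.0084]
eef_rot: [0.0, 0.041, 0.999, -0.001]
wrist_force: [-3.7, 0.9, 13.9]
opening: 0.434
grasp_force: 10.5
```

Call:
jog_arm:
  series:
    - [[0,0,0,0,0,0,37],[0,0,0,0,0,0,42],[0,0,0,0,0,0,48],[0,0,0,0,0,0,54],[0,0,0,0,0,0,60],[0,0,0,0,0,0,66],[0,0,0,0,0,0,70],[0,4,0,0,0,0,70],[0,4,0,0,0,0,70],[0,0,0,0,0,0,70]]

```text
time_s: 10.4
eef_pos: [0.4498, -0.1158, 0.0074]
eef_rot: [0.0, 0.041, 0.999, -0.0]
wrist_force: [0.0, 0.8, 0.5]
opening: 0.822
grasp_force: 0.0
```

```bash
python3 look.py 4; python3 meas.py 4
```

```text
[ 0.44987094 -0.11613002  0.00742938] 0.8167950155825615 [-0.29838861 -0.1158074  -0.10053124] 0.0
4 top pad arm y 30 [-82.1 -71.3 -36. ]
4 top board+cap y 237 [-44.6  48.2 119.3]
  z prof [(-72, -1.0), (-70, 10.0), (-68, 32.0), (-66, 10.0), (-64, 11.0), (-62, -1.0), (-60, 18.0), (-58, 33.0), (-56, 9.0), (-54, 29.0), (-52, -1.0), (-50, 28.0), (-48, -1.0), (-46, 30.0), (-44, 28.0), (-42, -1.0), (-40, 29.0), (-38, -1.0), (-36, 28.0), (-34, 29.0), (-32, -1.0), (-30, 30.0), (-28, -1.0), (-26, 27.0), (-24, 30.0), (-22, 10.0)]
4 side pad arm y 67 [-86.9 -80.8 -63.9]
4 side head block y 46 [-89.3 -77.3 -64.6]
4 side tab y 95 [-139.9 -122.2  -99.7]
4 side handle y 21 [-117.7 -111.7 -101.4]
4 side board+cap y 320 [-59.1  24.4 115.2]
```

View pics/l4.png

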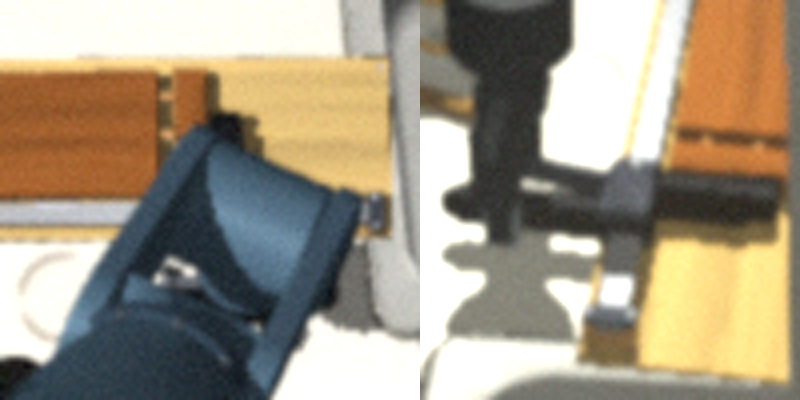

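The pad has just reached the cap (pad edge about (215,120), cap 175–208), and the cap gap is still about 14 mm. Squeeze 4.

Call:
jog_arm:
  series:
    - [[0,0,0,0,0,0,64],[0,0,0,0,0,0,60],[0,0,0,0,0,0,57],[0,0,0,0,0,0,54],[0,0,0,0,0,0,51],[0,0,0,0,0,0,48],[0,0,0,0,0,0,45],[0,0,0,0,0,0,42],[0,0,0,0,0,0,39],[0,0,0,0,0,0,37]]

```text
time_s: 11.5
eef_pos: [0.4499, -0.1172, 0.0087]
eef_rot: [-0.0, 0.04, 0.999, -0.001]
wrist_force: [-8.1, -2.4, 17.5]
opening: 0.441
grasp_force: 14.9
```

Call:
jog_arm:
  series:
    - [[0,0,0,0,0,0,37],[0,0,0,0,0,0,42],[0,0,0,0,0,0,48],[0,0,0,0,0,0,54],[0,0,0,0,0,0,60],[0,0,0,0,0,0,66],[0,0,0,0,0,0,70],[0,4,0,0,0,0,70],[0,4,0,0,0,0,70],[0,0,0,0,0,0,70]]

```text
time_s: 12.5
eef_pos: [0.4504, -0.1078, 0.0074]
eef_rot: [0.0, 0.041, 0.999, -0.0]
wrist_force: [-0.3, 0.2, 1.1]
opening: 0.818
grasp_force: 0.0
```

```bash
python3 look.py 5; python3 meas.py 5
```

```text
[ 0.45051729 -0.10814657  0.00740126] 0.8187501027470727 [-0.98788475 -0.52918472  0.25071804] 0.0
5 top pad arm y 36 [-75.1 -62.9 -47. ]
5 top board+cap y 250 [-45.9  51.9 119.4]
  z prof [(-72, -1.0), (-70, 25.0), (-68, 32.0), (-66, 10.0), (-64, 14.0), (-62, -1.0), (-60, 13.0), (-58, 32.0), (-56, 11.0), (-54, 19.0), (-52, -1.0), (-50, 24.0), (-48, -1.0), (-46, 27.0), (-44, 28.0), (-42, -1.0), (-40, 28.0), (-38, -1.0), (-36, 29.0), (-34, 30.0), (-32, -1.0), (-30, 29.0), (-28, -1.0), (-26, 28.0), (-24, 30.0), (-22, -1.0)]
5 side pad arm y 55 [-78.4 -73.6 -56.5]
5 side head block y 46 [-82.1 -70.5 -57.6]
5 side tab y 95 [-133.  -114.3  -92.5]
5 side handle y 17 [-109.7 -105.4  -94. ]
5 side board+cap y 321 [-52.5  26.4 118.2]
  z prof [(-72, 23.0), (-70, 10.0), (-68, 22.0), (-66, 22.0), (-64, 10.0), (-62, 33.0), (-60, 34.0), (-58, 11.0), (-56, 20.0), (-54, 32.0), (-52, 31.0), (-50, 19.0), (-48, 25.0), (-46, 19.0), (-44, 28.0), (-42, 29.0), (-40, 29.0), (-38, 31.0), (-36, 28.0), (-34, 30.0), (-32, 29.0), (-30, 30.0), (-28, 30.0), (-26, 30.0), (-24, 31.0), (-22, 30.0)]
```

View pics/l5.png

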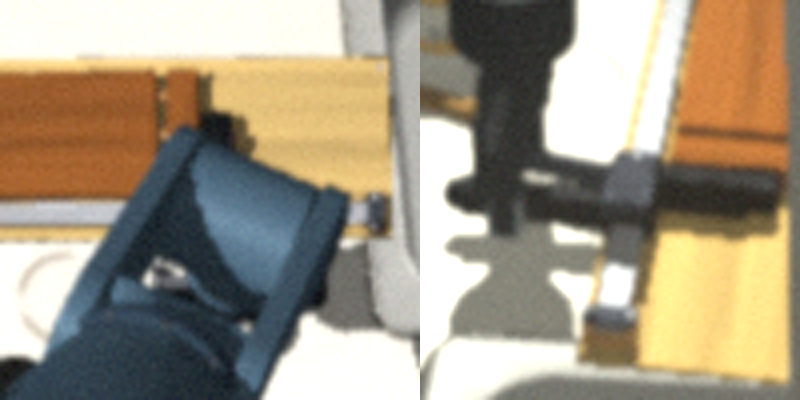

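Cap gap is now about 8 mm (157–167 px). Squeeze 5 goes in stages, watching the force.

Call:
jog_arm:
  series:
    - [[0,0,0,0,0,0,64],[0,0,0,0,0,0,60],[0,0,0,0,0,0,57],[0,0,0,0,0,0,54],[0,0,0,0,0,0,52],[0,0,0,0,0,0,50],[0,0,0,0,0,0,48],[0,0,0,0,0,0,46],[0,0,0,0,0,0,44],[0,0,0,0,0,0,43]]

```text
time_s: 13.6
eef_pos: [0.4504, -0.1096, 0.0085]
eef_rot: [-0.0, 0.04, 0.999, -0.001]
wrist_force: [-7.7, -4.3, 14.1]
opening: 0.506
grasp_force: 13.8
```

Call:
jog_arm:
  series:
    - [[0,0,0,0,0,0,42.5],[0,0,0,0,0,0,42],[0,0,0,0,0,0,41.5],[0,0,0,0,0,0,41],[0,0,0,0,0,0,40.5],[0,0,0,0,0,0,40],[0,0,0,0,0,0,40],[0,0,0,0,0,0,40],[0,0,0,0,0,0,40],[0,0,0,0,0,0,40]]

```text
time_s: 14.6
eef_pos: [0.4504, -0.1095, 0.0088]
eef_rot: [-0.0, 0.04, 0.999, -0.001]
wrist_force: [-9.6, -3.5, 19.3]
opening: 0.471
grasp_force: 14.8
```

Call:
jog_arm:
  series:
    - [[0,0,0,0,0,0,39.5],[0,0,0,0,0,0,39],[0,0,0,0,0,0,38.5],[0,0,0,0,0,0,38],[0,0,0,0,0,0,37.5],[0,0,0,0,0,0,37],[0,0,0,0,0,0,37],[0,0,0,0,0,0,37],[0,0,0,0,0,0,37],[0,0,0,0,0,0,37]]

```text
time_s: 15.6
eef_pos: [0.4506, -0.1093, 0.0089]
eef_rot: [0.0, 0.04, 0.999, -0.001]
wrist_force: [-9.3, -2.7, 20.4]
opening: 0.441
grasp_force: 14.6
```

```bash
python3 look.py 6; python3 meas.py 6|grep -v prof
```

```text
[ 0.45055952 -0.10924045  0.00884351] 0.4394863553649058 [-8.73685251 -2.08679438 19.40655626] 14.631666401401162
6 top pad arm y 23 [-66.2 -56.1 -42.6]
6 top board+cap y 254 [-33.9  46.9 119. ]
6 side pad arm y 53 [-70.9 -63.6 -48.6]
6 side head block y 48 [-72.7 -60.6 -49.2]
6 side tab y 87 [-125.  -104.8  -82.9]
6 side handle y 22 [-103.5  -95.8  -86.2]
6 side board+cap y 305 [-45.   27.2 116.5]
```

View pics/l6.png

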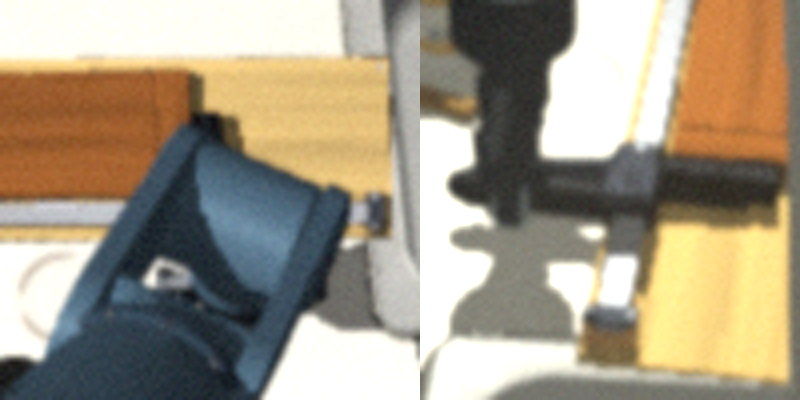

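The cap is all but home (only a thin seam near x=157). I'll let out, shift, then do a careful sixth squeeze.

Call:
jog_arm:
  series:
    - [[0,0,0,0,0,0,42],[0,0,0,0,0,0,48],[0,0,0,0,0,0,54],[0,0,0,0,0,0,60],[0,0,0,0,0,0,66],[0,0,0,0,0,0,70],[0,4,0,0,0,0,70],[0,4,0,0,0,0,66],[0,0,0,0,0,0,62],[0,0,0,0,0,0,59]]

```text
time_s: 16.7
eef_pos: [0.4511, -0.1001, 0.0074]
eef_rot: [0.0, 0.041, 0.999, -0.0]
wrist_force: [0.4, 0.2, 0.2]
opening: 0.692
grasp_force: 0.0
```

Call:
jog_arm:
  series:
    - [[0,0,0,0,0,0,57],[0,0,0,0,0,0,56],[0,0,0,0,0,0,55],[0,0,0,0,0,0,54],[0,0,0,0,0,0,53.5],[0,0,0,0,0,0,53],[0,0,0,0,0,0,52.5],[0,0,0,0,0,0,52],[0,0,0,0,0,0,52],[0,0,0,0,0,0,52]]

```text
time_s: 17.7
eef_pos: [0.451, -0.1015, 0.0081]
eef_rot: [-0.0, 0.04, 0.999, -0.001]
wrist_force: [-7.3, -6.5, 10.5]
opening: 0.611
grasp_force: 12.1
```

Call:
jog_arm:
  series:
    - [[0,0,0,0,0,0,51.5],[0,0,0,0,0,0,51],[0,0,0,0,0,0,50.5],[0,0,0,0,0,0,50],[0,0,0,0,0,0,50],[0,0,0,0,0,0,50],[0,0,0,0,0,0,50],[0,0,0,0,0,0,50],[0,0,0,0,0,0,50],[0,0,0,0,0,0,50]]

```text
time_s: 18.7
eef_pos: [0.4509, -0.1019, 0.0083]
eef_rot: [-0.0, 0.04, 0.999, -0.001]
wrist_force: [-9.0, -6.8, 14.1]
opening: 0.586
grasp_force: 14.6
```

Call:
jog_arm:
  series:
    - [[0,0,0,0,0,0,49.5],[0,-1,0,0,0,0,49],[0,0,0,0,0,0,48.5],[0,0,0,0,0,0,48],[0,0,0,0,0,0,48],[0,0,0,0,0,0,48],[0,0,0,0,0,0,48],[0,0,0,0,0,0,48],[0,0,0,0,0,0,48],[0,0,0,0,0,0,48]]

```text
time_s: 19.7
eef_pos: [0.4508, -0.1025, 0.0084]
eef_rot: [-0.0, 0.04, 0.999, -0.001]
wrist_force: [-9.1, -4.6, 16.1]
opening: 0.572
grasp_force: 16.3
```

```bash
python3 look.py 7; python3 meas.py 6 7|grep -v prof
```

```text
[ 0.45081066 -0.10253402  0.00844605] 0.5677332040867236 [-8.53515112 -5.63858746 16.50385019] 16.29185937519651
6 top pad arm y 23 [-66.2 -56.1 -42.6]
6 top board+cap y 254 [-33.9  46.9 119. ]
6 side pad arm y 53 [-70.9 -63.6 -48.6]
6 side head block y 48 [-72.7 -60.6 -49.2]
6 side tab y 87 [-125.  -104.8  -82.9]
6 side handle y 22 [-103.5  -95.8  -86.2]
6 side board+cap y 305 [-45.   27.2 116.5]
7 top pad arm y 36 [-66.2 -52.7 -11.1]
7 top board+cap y 240 [-37.8  55.1 118.9]
7 side pad arm y 56 [-70.2 -63.2 -46.2]
7 side head block y 45 [-97.3 -61.4 -48.4]
7 side tab y 89 [-122.8 -102.9  -82.1]
7 side handle y 20 [-100.4  -94.3  -87.9]
7 side board+cap y 302 [-45.   28.5 116.5]
```

Call:
jog_arm:
  series:
    - [[0,0,0,0,0,0,47.5],[0,0,0,0,0,0,47],[0,0,0,0,0,0,46.5],[0,0,0,0,0,0,46.5],[0,0,0,0,0,0,46.5],[0,0,0,0,0,0,46.5],[0,0,0,0,0,0,46.5],[0,0,0,0,0,0,46.5],[0,0,0,0,0,0,46.5],[0,0,0,0,0,0,46.5]]

```text
time_s: 20.8
eef_pos: [0.4508, -0.1029, 0.0087]
eef_rot: [-0.0, 0.04, 0.999, -0.001]
wrist_force: [-10.8, -6.1, 18.6]
opening: 0.545
grasp_force: 18.3
```

Call:
jog_arm:
  series:
    - [[0,0,0,0,0,0,46],[0,0,0,0,0,0,45.5],[0,0,0,0,0,0,45],[0,0,0,0,0,0,45],[0,0,0,0,0,0,45],[0,0,0,0,0,0,45],[0,0,0,0,0,0,45],[0,0,0,0,0,0,45],[0,0,0,0,0,0,45],[0,0,0,0,0,0,45]]

```text
time_s: 21.8
eef_pos: [0.4508, -0.1045, 0.0088]
eef_rot: [-0.0, 0.04, 0.999, -0.003]
wrist_force: [-12.1, -15.3, 17.9]
opening: 0.531
grasp_force: 12.6
```

```bash
python3 look.py 8; python3 meas.py 7 8|grep -v prof; python3 -c "
from h import *
print({k:np.round(v,2) for k,v in ctrl.get_obs().items()})"
```

```text
[ 0.45083074 -0.1045053   0.00877892] 0.5276884074898526 [-12.1626352  -15.88300488  16.37385574] 12.603894844651222
7 top pad arm y 36 [-66.2 -52.7 -11.1]
7 top board+cap y 240 [-37.8  55.1 118.9]
7 side pad arm y 56 [-70.2 -63.2 -46.2]
7 side head block y 45 [-97.3 -61.4 -48.4]
7 side tab y 89 [-122.8 -102.9  -82.1]
7 side handle y 20 [-100.4  -94.3  -87.9]
7 side board+cap y 302 [-45.   28.5 116.5]
8 top pad arm y 35 [-65.1 -52.8 -13.3]
8 top board+cap y 230 [-39.1  49.9 117.8]
8 side pad arm y 60 [-69.5 -64.5 -45.8]
8 side head block y 47 [-72.2 -61.  -49.3]
8 side tab y 89 [-123.  -102.9  -84.7]
8 side handle y 24 [-103.9  -94.8  -84.3]
8 side board+cap y 305 [-44.3  29.4 118. ]
{'time_s': np.float64(21.9), 'q': array([-0.48,  0.28,  2.02, -0.01,  0.84, -1.97]), 'dq': array([ 0., -0., -0., -0., -0., -0.]), 'joint_efforts': array([  7.97, -31.65, -21.36,   4.3 ,  -1.34,  -0.08]), 'eef_pos': array([ 0.45, -0.1 ,  0.01]), 'eef_rot': array([-0.  ,  0.04,  1.  , -0.  ]), 'wrist_force': array([-12.16, -15.88,  16.37]), 'torque': array([-2.51,  2.01, -0.1 ]), 'grasp_force': np.float64(12.6), 'opening': np.float64(0.53)}
```

Call:
jog_arm:
  series:
    - [[0,-1,0,0,0,0,45],[0,0,0,0,0,0,44.5],[0,0,0,0,0,0,44],[0,0,0,0,0,0,44],[0,0,0,0,0,0,44],[0,0,0,0,0,0,44],[0,0,0,0,0,0,44],[0,0,0,0,0,0,44],[0,0,0,0,0,0,44],[0,0,0,0,0,0,44]]

```text
time_s: 22.9
eef_pos: [0.4509, -0.1052, 0.0088]
eef_rot: [-0.0, 0.04, 0.999, -0.003]
wrist_force: [-11.0, -13.0, 17.1]
opening: 0.524
grasp_force: 15.3
```

Run:
```python
from h import *
a=grab('top');b=grab('side')
A=cv2.resize(a['frame'][140:195,170:260],None,fx=8,fy=8,interpolation=2)
B=cv2.resize(b['frame'][150:230,240:290],None,fx=4,fy=4,interpolation=2)
B=np.pad(B,((0,A.shape[0]-B.shape[0]),(0,0),(0,0))) if B.shape[0]<A.shape[0] else B[:A.shape[0]]
I=np.hstack([A,B])[:600]
I=I[:, :]; s=800/I.shape[1]; I=cv2.resize(I,None,fx=s,fy=s)
cv2.imwrite('pics/seam.png',np.clip(I*1.6,0,255).astype(np.uint8))
```

```text
(no output)
```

View pics/seam.png

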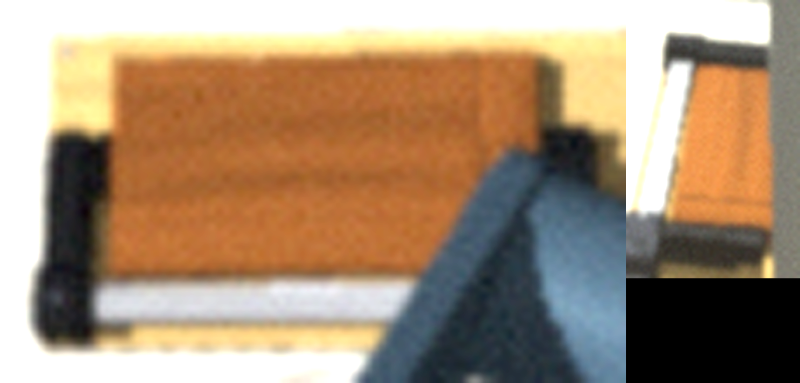

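The seam is shut (faint line near x=478) and the board touches the fixed jaw at x≈112. I'll recentre the pinch to get a clean force reading.

Call:
jog_arm:
  series:
    - [[0,-1,0,0,0,0,44],[0,-1,0,0,0,0,44],[0,0,0,0,0,0,44],[0,0,0,0,0,0,44],[0,0,0,0,0,0,44],[0,0,0,0,0,0,44],[0,0,0,0,0,0,44],[0,0,0,0,0,0,44],[0,0,0,0,0,0,44],[0,0,0,0,0,0,44]]

```text
time_s: 24.0
eef_pos: [0.451, -0.1056, 0.0086]
eef_rot: [0.0, 0.04, 0.999, -0.001]
wrist_force: [-7.6, -5.1, 15.8]
opening: 0.517
grasp_force: 12.9
```

Call:
jog_arm:
  series:
    - [[0,-0.5,0,0,0,0,43.5],[0,0,0,0,0,0,43],[0,0,0,0,0,0,42.5],[0,0,0,0,0,0,42],[0,0,0,0,0,0,42],[0,0,0,0,0,0,42],[0,0,0,0,0,0,42],[0,0,0,0,0,0,42],[0,0,0,0,0,0,42],[0,0,0,0,0,0,42]]

```text
time_s: 25.0
eef_pos: [0.4509, -0.1061, 0.0088]
eef_rot: [0.0, 0.04, 0.999, -0.001]
wrist_force: [-9.1, -3.6, 19.2]
opening: 0.489
grasp_force: 17.5
```

Call:
jog_arm:
  series:
    - [[0,0,0,0,0,0,41.5],[0,0,0,0,0,0,41],[0,0,0,0,0,0,40.5],[0,0,0,0,0,0,40.5],[0,0,0,0,0,0,40.5],[0,0,0,0,0,0,40.5],[0,0,0,0,0,0,40.5],[0,0,0,0,0,0,40.5],[0,0,0,0,0,0,40.5],[0,0,0,0,0,0,40.5]]

```text
time_s: 26.0
eef_pos: [0.4509, -0.1063, 0.009]
eef_rot: [0.0, 0.04, 0.999, -0.001]
wrist_force: [-10.5, -4.8, 20.8]
opening: 0.479
grasp_force: 20.5
```

Call:
jog_arm:
  series:
    - [[0,0,0,0,0,0,40.2],[0,0,0,0,0,0,40],[0,0,0,0,0,0,39.8],[0,0,0,0,0,0,39.8],[0,0,0,0,0,0,39.8],[0,0,0,0,0,0,39.8],[0,0,0,0,0,0,39.8],[0,0,0,0,0,0,39.8],[0,0,0,0,0,0,39.8],[0,0,0,0,0,0,39.8]]

```text
time_s: 27.0
eef_pos: [0.4509, -0.1065, 0.009]
eef_rot: [-0.0, 0.04, 0.999, -0.002]
wrist_force: [-11.5, -5.4, 21.7]
opening: 0.475
grasp_force: 22.1
```

```bash
python3 look.py 9; python3 meas.py 9|grep -v prof
```

```text
[ 0.45082524 -0.10644998  0.00901265] 0.474443820918634 [-10.54327046  -5.80997319  22.5566454 ] 22.115849498659372
9 top pad arm y 30 [-66.2 -56.  -16.7]
9 top board+cap y 251 [-34.   48.2 119.5]
9 side pad arm y 56 [-70.2 -63.4 -47.8]
9 side head block y 45 [-70.6 -60.4 -48.2]
9 side tab y 93 [-122.  -103.9  -83.1]
9 side handle y 20 [-102.1  -93.4  -86.7]
9 side board+cap y 302 [-44.3  29.  117.2]
```

Call:
jog_arm:
  series:
    - [[0,0,0,0,0,0,44],[0,0,0,0,0,0,50],[0,0,0,0,0,0,56],[0,0,0,0,0,0,62],[0,0,0,0,0,0,68],[0,0,0,0,0,0,72],[0,3,0,0,0,0,74],[0,2,0,0,0,0,74],[0,0,0,0,0,0,74],[0,0,0,0,0,0,74]]

```text
time_s: 28.1
eef_pos: [0.451, -0.0995, 0.0072]
eef_rot: [0.0, 0.041, 0.999, -0.0]
wrist_force: [-0.5, 0.0, -0.8]
opening: 0.863
grasp_force: 0.0
```

```bash
python3 look.py 10; python3 meas.py 10|grep -v prof
```

```text
[ 0.451049   -0.09962204  0.00724935] 0.8695491483768039 [-0.17026688  0.21089869 -1.08868647] 0.0
10 top pad arm y 36 [-66.2 -52.7 -13.4]
10 top board+cap y 250 [-39.1  51.9 119.3]
10 side pad arm y 58 [-71.7 -64.2 -48.3]
10 side head block y 45 [-72.9 -61.4 -48.9]
10 side tab y 92 [-124.  -106.   -84.7]
10 side handle y 20 [-104.4  -95.   -87.6]
10 side board+cap y 300 [-44.5  28.3 115.1]
```

The head settled on its tooth about 1.5 mm back; peak jaw force was about 25–30 N, and the next tooth would overload the wood. Now the release: lift, close the fingers and go over the tab.

Call:
jog_arm:
  series:
    - [[0,0,-10,0,0,0,74],[0,0,-30,0,0,0,74],[0,0,-30,0,0,0,74],[0,0,-30,0,0,0,60],[-20,-8,0,0,0,0,40],[-25,-10,0,0,0,0,20],[-25,-10,0,0,0,0,0],[0,0,0,0,0,0,0],[0,0,0,0,0,0,0],[0,0,0,0,0,0,0]]

```text
time_s: 29.2
eef_pos: [0.5175, -0.1326, 0.1071]
eef_rot: [-0.001, 0.041, 0.999, 0.0]
wrist_force: [0.5, -0.1, 0.9]
opening: 0.0
grasp_force: 0.0
```

```bash
python3 look.py 11; python3 meas.py 11|grep -v prof
```

```text
[ 0.51764328 -0.13264121  0.10717352] -0.002612144774429191 [-0.12802578  0.69451976 -0.36608838] 0.0
11 top pad arm y 16 [-52.8 -46.  -42.6]
11 top head block y 17 [-181.2  -76.3  -57.5]
11 top tab y 31 [-114.8  -96.1  -83.9]
11 top board+cap y 183 [-39.9  69.2 119.5]
11 side pad arm y 60 [-72.  -66.1 -48.9]
11 side head block y 46 [-72.5 -61.4 -47.6]
11 side tab y 91 [-124.7 -106.4  -84.5]
11 side handle y 25 [-105.1  -92.9  -85.5]
11 side board+cap y 306 [-44.9  28.  117.6]
```

Call:
jog_arm:
  series:
    - [[0,0,15,0,0,0,0],[0,0,15,0,0,0,0],[0,0,12,0,0,0,0],[0,0,8,0,0,0,0],[0,0,3,0,0,0,0],[0,0,2,0,0,0,0],[0,0,1,0,0,0,0],[0,0,1,0,0,0,0],[0,0,0,0,0,0,0],[0,0,0,0,0,0,0]]

```text
time_s: 30.3
eef_pos: [0.5189, -0.1334, 0.0507]
eef_rot: [0.0, 0.041, 0.999, -0.0]
wrist_force: [-1.0, -0.2, 2.3]
opening: 0.003
grasp_force: 0.9
```

Call:
jog_arm:
  series:
    - [[0,0,1,0,0,0,0],[0,0,1,0,0,0,0],[0,0,1,0,0,0,0],[0,0,1,0,0,0,0],[0,0,1,0,0,0,0],[0,0,0.5,0,0,0,0],[0,0,0.5,0,0,0,0],[0,0,0,0,0,0,0],[0,0,0,0,0,0,0],[0,0,0,0,0,0,0]]

```text
time_s: 31.3
eef_pos: [0.5189, -0.1336, 0.045]
eef_rot: [0.0, 0.041, 0.999, -0.0]
wrist_force: [-2.3, 0.2, 7.7]
opening: 0.003
grasp_force: 3.6
```

Call:
jog_arm:
  series:
    - [[0,0,0.7,0,0,0,0],[0,-1,0,0,0,0,0],[0,-2,0,0,0,0,0],[0,-2,0,0,0,0,0],[0,-3,0,0,0,0,0],[0,-3,0,0,0,0,0],[0,-3,0,0,0,0,0],[0,-3,0,0,0,0,0],[0,-3,0,0,0,0,0],[0,0,0,0,0,0,0]]

```text
time_s: 32.3
eef_pos: [0.5174, -0.1536, 0.0449]
eef_rot: [0.0, 0.041, 0.999, -0.0]
wrist_force: [-4.3, 0.7, 11.8]
opening: 0.001
grasp_force: 6.3
```

Call:
jog_arm:
  series:
    - [[0,-3,0,0,0,0,0],[0,-3,0,0,0,0,0],[0,-3,0,0,0,0,0],[0,-3,0,0,0,0,0],[0,-3,0,0,0,0,0],[0,-3,0,0,0,0,0],[0,-3,0,0,0,0,0],[0,-2,0,0,0,0,0],[0,-1,0,0,0,0,0],[0,0,0,0,0,0,0]]

```text
time_s: 33.3
eef_pos: [0.5155, -0.1774, 0.0449]
eef_rot: [0.001, 0.041, 0.999, -0.0]
wrist_force: [-2.7, 1.9, 13.0]
opening: 0.0
grasp_force: 6.0
```

```bash
python3 look.py 12; python3 meas.py 12|grep -v prof
```

```text
[ 0.51553498 -0.17741306  0.04494351] 0.0032602349050907886 [-3.18817187  1.65795538 11.74166989] 6.011556671980003
12 top pad arm y 6 [-99.7 -93.1 -89.8]
12 top board+cap y 270 [-35.8  41.7 118.9]
12 side pad arm y 65 [-114.3 -109.7  -89.3]
12 side head block y 28 [-166.6 -151.7  -95. ]
12 side tab y 72 [-168.5 -158.5 -147.5]
12 side handle y 31 [-148.  -138.5 -129.1]
12 side board+cap y 324 [-89.9  21.6 113.3]
```

Head is back about 44 mm. Lift off and check.

Call:
jog_arm:
  series:
    - [[0,1,-1,0,0,0,0],[0,1,-2,0,0,0,0],[0,0,-4,0,0,0,0],[0,0,-10,0,0,0,0],[0,0,-25,0,0,0,0],[0,0,-40,0,0,0,0],[20,-20,-40,0,0,0,0],[40,-20,0,0,0,0,0],[40,-20,0,0,0,0,0],[0,0,0,0,0,0,0]]

```text
time_s: 34.4
eef_pos: [0.4067, -0.2273, 0.1654]
eef_rot: [-0.001, 0.043, 0.999, 0.0]
wrist_force: [0.6, 0.3, 0.1]
opening: 0.005
grasp_force: 0.0
```

```bash
python3 look.py 13; python3 meas.py 13|grep -v prof; python3 -c "
import cv2,numpy as np
f=np.load('top13.npz')['frame'][125:245,145:305]
cv2.imwrite('pics/end.png',np.clip(cv2.resize(f,None,fx=4.9,fy=4.9,interpolation=2)*1.4,0,255).astype(np.uint8))"
```

```text
[ 0.40996827 -0.22693615  0.16591378] -0.001332048897411046 [0.10375607 0.69344744 0.51162443] 0.0
13 top pad arm y 42 [-108.6  -96.5  -86.4]
13 top head block y 59 [-141.8 -106.1  -89.5]
13 top tab y 25 [-144.8 -132.4 -121.5]
13 top handle y 19 [-141.6 -135.1 -125.8]
13 top board+cap y 272 [-83.   41.8 118.7]
13 side pad arm y 69 [-114.  -106.9  -87.1]
13 side head block y 51 [-114.  -104.8  -91.6]
13 side tab y 100 [-166.7 -148.2 -128. ]
13 side handle y 29 [-146.5 -136.2 -126.7]
13 side board+cap y 315 [-86.7  24.2 117.1]
```

View pics/end.png

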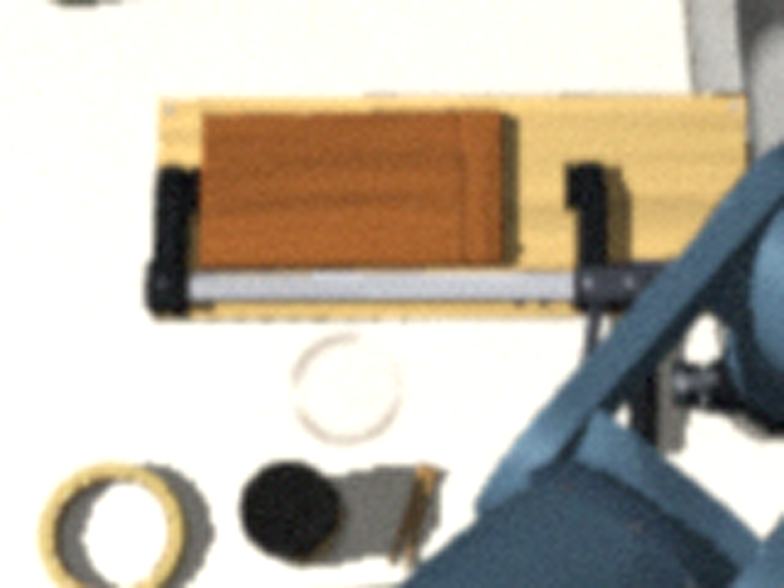

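The cap is home (seam closed at x≈462), the pad at 567 stands about 40 mm clear of the cap at 502, and the board still lies against the fixed jaw. The jar and tape in view are untouched.

```bash
python3 -c "
from bench import ctrl; print(ctrl.hand_in())"
```

```text
the job is handed in; nothing more can be done
None
```

I pressed the cap home in six squeezes, with a last jaw force I estimate at 25–30 N from the pinch readings. Then I pressed the tab with at most about 13 N, slid the jaw back to about 4 cm clear of the cap and handed the job in at about 34 s.

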